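# Close the bead kiln and arm its guarded switch

### The job

Get the bead kiln ready to fire: take the loose lid by its knob and set it gently on the kiln so that it sits seated and level. Then lift the hinged guard on the switch console right back, pull the locking toggle out of its notch and throw it over to the hinge side so that it drops home in the far notch, and lower the guard over it by hand until it is fully shut, without letting it slam. Leave the small things standing about where they are.

Things in the scene. Friction and masses are not known exactly. Their poses are not given: they have to be found in the camera images.
- lid: Loose round white kiln lid, about 0.25 kg. Origin: centre of its underside, z up. From below: plug 93 mm across, 8 mm deep, lower edge chamfered 3 mm; flange 124 mm across (z 8 to 18 mm); steel stem 18 mm across; round dark wooden knob 26 mm across (z 28 to 50 mm). It starts standing on its plug on the table between kiln and console.
- lid_knob (a point): Point on the lid's axis in the knob, 40 mm above the lid's underside: a height to grip (fingers from above, any yaw).
- kiln: Round open white bench kiln with steel bands, fixed, 130 mm across, 85 mm high, bore 100 mm, a dish of beads inside. Origin: centre of its underside. It stands left or right of the middle, the console on the other side. With the lid seated the flange rests on the rim and the lid's origin is on the kiln's axis (3.5 mm play), 77 mm above the kiln's origin.
- kiln_rim (a point): Centre of the kiln's mouth, at the height of the rim (85 mm above the table).
- console: Grey switch console, fixed to the table, 130 (x) by 100 (y) mm, top at 60 mm. Origin: centre of its underside, x from its front (the robot's side) to its rear edge, where the guard is hinged, z up; it may be turned about z by up to 0.4 rad.
- guard_hinge (a point): Centre of the guard's hinge axis (axis along the console's y), on the console's rear edge: console x +64 mm, z 64 mm. Does not move.
- guard_studs (a point): Midway between the two round studs (14 mm across, 5 mm proud, 60 mm over both) on the guard's side walls, where finger and thumb take it from above: with the guard shut 62 mm in front of the hinge axis and 30 mm above it. Moves with the guard, which can turn between fingers that pinch the studs.
- guard (a joint): Angle of the guard, rad: 0 shut, 1.75 right back on its stop. Plain steel-coloured box without bottom, 81 mm long, 50 mm wide, top 62 mm above the hinge axis, 0.12 kg, nearly frictionless hinge, no latch. Left alone it falls shut below about 0.9 rad, falls back open above that, and stays open when right back.
- toggle (a joint): Swing of the toggle, rad: 0 off (leaning 0.45 rad to the front), 0.9 on (0.45 rad to the rear, the hinge side). Pivot at console x +18, y 0, z 60 mm, axis along console y. A cross pin in a notch locks both ends; it swings only while the bat is pulled out over about 6 mm along its own axis. Play in the notch 0.05 rad; light friction; firm end stops to feel.
- toggle_pull (a joint): Pull-out of the toggle's bat along its own axis, m: 0 home in a notch, 0.008 fully out against a stop. A spring draws it in: about 3 N at 0, 7 N at 0.008. Let go at either end it drops home; let go on the way it rides on the gate.
- toggle_grip (a point): Point on the bat's axis to pinch: 50 mm from the pivot with the bat home, moves with the bat. The bat is a round dark steel grip 13 mm across reaching from 30 to 61 mm from the pivot, above a steel collar; its z axis points along the bat to its tip.
- toggle_tip (a point): Free end of the bat, 61 mm from the pivot with the bat home.
- brass_weight: Bystander: brass weight, 35 mm across, 39 mm high; origin under its centre.
- cork_pot: Bystander: small pot with cork lid, 47 mm across, 37 mm high; origin under its centre.
- tape: Bystander: roll of tape lying flat, 69 mm across, 19 mm high; origin under its centre.
Not all that is in view belongs to the job. Leave any blue look-alike of the console alone.

How it is judged (in metres and radians):
On the way, in this order (a step that is already met when the one before it is completed fails the run):
1. the lid sits seated and level on the kiln, let go (z of lid in the frame of kiln between 0.074 and 0.0795 m and horizontal distance between lid and kiln below 0.007 m and angle between lid's own z axis and vertical below 0.035 rad and contact force between lid and the fingers below 0.1 N), for 0.2 s.
2. the guard stands right back (over 1.4 rad) (value of joint guard above 1.4 rad), for 0.2 s.
3. the toggle leans to the hinge side and has dropped home in its notch (value of joint toggle above 0.8 rad and value of joint toggle_pull below 0.0025 m and value of joint guard above 0.9 rad), for 0.2 s.
4. the guard is fully shut (value of joint guard below 0.04 rad), for 0.2 s.
At the end, for the whole second after the job is handed in: The lid lies seated on the kiln (its origin 74 to 79.5 mm above the kiln's, within 7 mm of its axis, tilted less than 0.035 rad) and at rest; the toggle is over to the hinge side (over 0.8 rad) and home in its notch (pulled out less than 2.5 mm); the guard is shut (under 0.04 rad) (z of lid in the frame of kiln between 0.074 and 0.0795 m and horizontal distance between lid and kiln below 0.007 m and angle between lid's own z axis and vertical below 0.035 rad and linear speed of lid below 0.02 m/s and value of joint toggle above 0.8 rad and value of joint toggle_pull below 0.0025 m and value of joint guard below 0.04 rad); the robot touches nothing.
It fails at once if the guard is let fall and slams (closing faster than 6 rad/s) (velocity of joint guard below -6 rad/s).
It fails at once if the lid is let fall (falling unheld faster than 0.4 m/s, a drop of about 8 mm) (linear speed of lid above 0.4 m/s and contact force between lid and the fingers below 0.1 N).
It fails at once if the lid is dropped or banged on the kiln (over 60 N) (contact force between lid and kiln above 60 N).
It fails at once if the brass weight, the cork pot or the tape is pushed more than 30 mm or tipped (distance of any of brass_weight, cork_pot, tape from where it was at the start of the episode above 0.03 m or angle between any of brass_weight, cork_pot, tape's own z axis and vertical above 0.5 rad).
It also fails if it takes over 72 s, if anything falls off the work surface, if the arm or the gripper's body presses on something with over 40 N, if the wrist force passes 120 N, or if a joint passes its speed limit or range.

### The arm

A 6-joint arm with a two-finger parallel gripper is mounted at the origin on the work surface; the furniture and walls round the work are solid. World frame = base frame: x ahead of the robot, y to its left, z up, the work surface at z = 0. Lengths are in m, angles in degrees, forces in N, time in s.
With the tool pointing down it reaches from about 0.325 to 0.75 m from the base axis. Payload 7.6 kg.
Tool frame: the origin (TCP) lies on the centre line of the jaws, within the pads' length; the fingertips stand 22 mm ahead of it and the grasp point (between the pads) lies 3 mm ahead of it (arm.nose_length is the distance from the TCP to the fingertips, in m); z points along the fingers, y is the line along which they close (so a half turn about z gives the same grasp; the last joint's range is limited). The gripper opens to 85 mm and grips with 20 to 120 N. Pads are 22 mm wide; open, the fingers measure 114 mm over their backs; the gripper's body (76 mm by 85 mm) begins 54 mm behind the grasp point. The pads swing forward as they close: fully open they stand 13 mm farther back than shut.
Start: joints at [-68.256, 2.991, 80.254, -0, 96.75, -4.028], TCP at [0.228, -0.473, 0.253] pointing down, gripper open.
Joint ranges: [-166.34, 166.34], [-52.06, 124.39], [6.96, 135.62], [-60.46, 240.46], [14.63, 156.25], [-167.68, 167.68]. Speed limits (degrees/s): [147.25, 147.25, 172.46, 180, 180, 180].

### API

Orientations are given as [roll, pitch, yaw] about the fixed x, y, z axes, in that order (R = Rz(yaw) Ry(pitch) Rx(roll)).
In Python, from rig import arm gives the robot as it stands.
- The arm moves only by the tool send_rows, never from a script. Its arguments are lists of equal length, an entry for each row: "offset": the shift along the tool's x, y, z in m, a list of three; "rot": the turn, a rotation vector about the tool's x, y, z in rad, a list of three; "grip": the opening, from 0 (shut) to 1 (fully open). A call has 1 to 10 rows; each row shifts and turns the commanded pose from where the row before left it, along the tool's axes as they then stand; what a row does not reach is not made up. A row lasts 1/12 s, in which the tool goes at most 41.7 mm and 7.16 degrees, less where a joint would pass 70% of its speed; a pose out of reach is approached as far as the arm can. A call with a gripper value outside its range is refused whole. The fingers move at their own pace and stop on an object; "newtons" is the grip in N (left out, the last holds). Time passes only in rows, so rows that do not move let the fingers close. It gives the time, the measured TCP pose, the force, the opening and the grip force at its end, in the units of the state.
- arm.read_state(): the state, without advancing time (a new reading comes with each control period).
- arm.get_image(name): name is "scene" or "side" or "wrist"; returns a dict with "img" (400x640x3 uint8, red, green, blue), "camera_matrix" (3x3 intrinsics, pixels), "k1" (the pictures are not rectified: a ray, as slopes to the right and down, at radius r is drawn at 1 + k1 r^2 times it, then the intrinsics apply), "cam_to_world" (4x4, takes a point from camera to world coordinates). Camera axes: x right, y down, z forward; pixel columns grow to the right and rows downward; lengths in m; the calibration is good to about 2 mm. A picture is of the moment at which its call begins. There is no depth.
- arm.sign_off(): hands the job in; it is judged then, once.
The state is a dict: "clock": time; "joint_positions": joint angles; "joint_vel": joint speeds; "effort": joint torques, N m; "tcp_pos": TCP position; "orientation": TCP orientation; "wrist_force": force on the tool from outside, world axes, zero at the start; "wrist_torque": the same for the moment, N m; "gripper_width": finger opening in m; "finger_force": force on a finger pad.
Only numpy, scipy, OpenCV 4.12 (cv2) and the standard library are available. Lean on these libraries where they do the work, as an engineer would, in place of code of your own. Each camera call takes 0.05 s, during which the arm holds its last target. There are 200 camera calls.

## Working session

There is one attempt and no reset: what is moved stays moved. The work goes in short steps, Python scripts to look and compute and a tool call to move; the robot and the scene stay as the last step left them, time stands still between calls to the robot, and variables do not carry over. Pictures are saved under pics/ and viewed, at most 10 in all, crops included, and the job is handed in when it is done.

Besides the shell and the picture viewer there is one more tool, called after "Emit:" by a JSON object that holds its "api" and its "payload". send_rows: Moves the arm, as the interface text tells. Its arguments: {"type":"object","properties":{"offset":{"type":"array"},"rot":{"type":"array"},"grip":{"type":"array"},"newtons":{"type":"number"}},"required":["offset","rot","grip"]}

```bash
mkdir -p pics; ls
python3 - <<'E'
from rig import arm
import cv2,pickle
d={}
for n in ("scene","side","wrist"):
    g=arm.get_image(n); d[n]=g
    cv2.imwrite(f"pics/{n}0.png",g["img"][:,:,::-1])
    print(n,g["camera_matrix"].tolist(),g["k1"],g["cam_to_world"].round(4).tolist())
pickle.dump(d,open("im0.pkl","wb"))
print(arm.read_state())
E
```

```text
pics
scene [[458.96835005523934, 0.0, 323.9043509789481], [0.0, 458.96835005523934, 202.45285773347732], [0.0, 0.0, 1.0]] -0.0010829345510578224 [[0.7571, 0.3865, -0.5267, 1.2543], [0.653, -0.4712, 0.5928, -0.7614], [-0.0191, -0.7928, -0.6092, 0.9339], [0.0, 0.0, 0.0, 1.0]]
side [[452.52651913768125, 0.0, 319.38627523366586], [0.0, 452.52651913768125, 203.60592284442447], [0.0, 0.0, 1.0]] -0.0837184809538064 [[-0.8139, -0.3133, 0.4893, -0.0201], [-0.5809, 0.4282, -0.6922, 0.8302], [0.0074, -0.8476, -0.5305, 0.7019], [0.0, 0.0, 0.0, 1.0]]
wrist [[325.2820640199139, 0.0, 316.4007878497482], [0.0, 325.2820640199139, 199.31732450673834], [0.0, 0.0, 1.0]] -0.04259963282937258 [[0.4356, -0.8629, -0.2561, 0.2925], [-0.9002, -0.418, -0.1226, -0.4425], [-0.0013, 0.2839, -0.9588, 0.3728], [0.0, 0.0, 0.0, 1.0]]
{'clock': 0.15, 'joint_positions': array([-6.82545797e+01,  3.02054779e+00,  8.02977489e+01,  3.47701738e-04,
        9.67512133e+01, -4.02990996e+00]), 'joint_vel': array([ 0.02546456, -0.04738871, -0.20092638,  0.02375866,  0.09757431,
        0.01560991]), 'effort': array([ 5.31273836e-04, -3.81952429e+01, -3.60424340e+01, -4.91771812e-05,
        4.65177422e-03,  5.78521917e-05]), 'tcp_pos': array([ 0.22822496, -0.4725794 ,  0.25266791]), 'orientation': array([-1.79930686e+02, -5.22945162e-03,  2.57753678e+01]), 'wrist_force': array([-0.62108604, -0.15299816, -0.15243871]), 'wrist_torque': array([ 0.01450307, -0.03460626, -0.01181488]), 'finger_force': 0.0, 'gripper_width': 0.08577172276114693}
```

View pics/scene0.png

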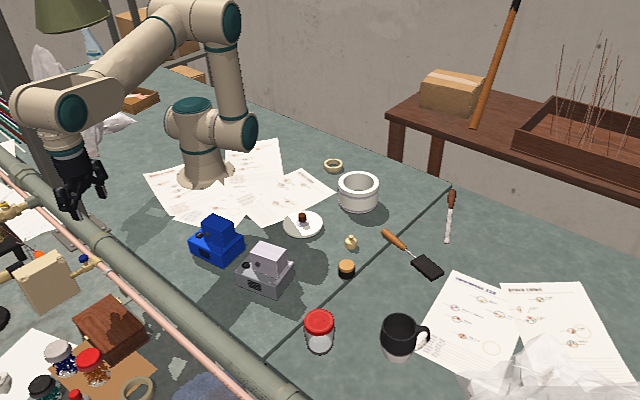

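View pics/side0.png

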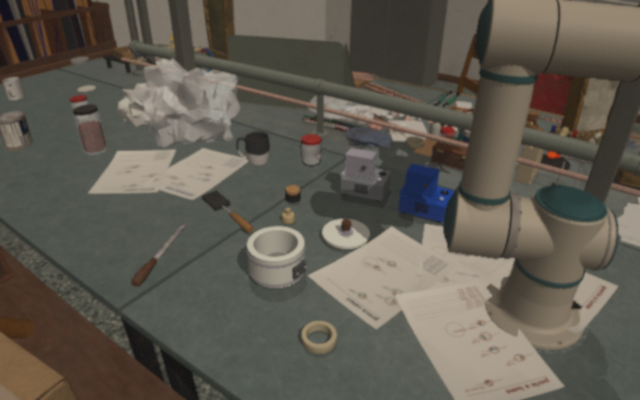

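Candidates in the scene view: console is either grey (266,268) or blue (217,238), and I choose grey. The lid is (303,223), as against the kiln at (358,190). The small ones are brass weight (351,242), cork pot (347,268) and tape (333,166). The red-lidded jar and the mug aren't part of the job. I'll check this in a close crop.

```bash
cat > h.py <<'E'
import numpy as np,cv2,pickle
def dist(g): return np.array([g["k1"],0,0,0,0.])
def proj(g,P):
    M=np.linalg.inv(g["cam_to_world"]); P=np.atleast_2d(np.asarray(P,float))
    r,_=cv2.Rodrigues(M[:3,:3])
    return cv2.projectPoints(P.reshape(-1,1,3),r,M[:3,3].copy(),g["camera_matrix"],dist(g))[0][:,0]
def ray(g,uv):
    p=cv2.undistortPoints(np.array([[uv]],float),g["camera_matrix"],dist(g))[0,0]
    T=g["cam_to_world"]; return T[:3,3],T[:3,:3]@np.array([p[0],p[1],1.])
def onz(g,uv,z):
    o,d=ray(g,uv); return o+d*(z-o[2])/d[2]
E
python3 - <<'E'
from h import *
d=pickle.load(open("im0.pkl","rb"))
def crop(g,x,y,w,h,s): return cv2.resize(g["img"][y:y+h,x:x+w,::-1],None,fx=s,fy=s,interpolation=cv2.INTER_CUBIC)
cv2.imwrite("pics/c1.png",crop(d["scene"],190,160,200,140,4))
cv2.imwrite("pics/c2.png",crop(d["side"],240,140,220,160,3.6))
E
```

```text
(no output)
```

View pics/c1.png

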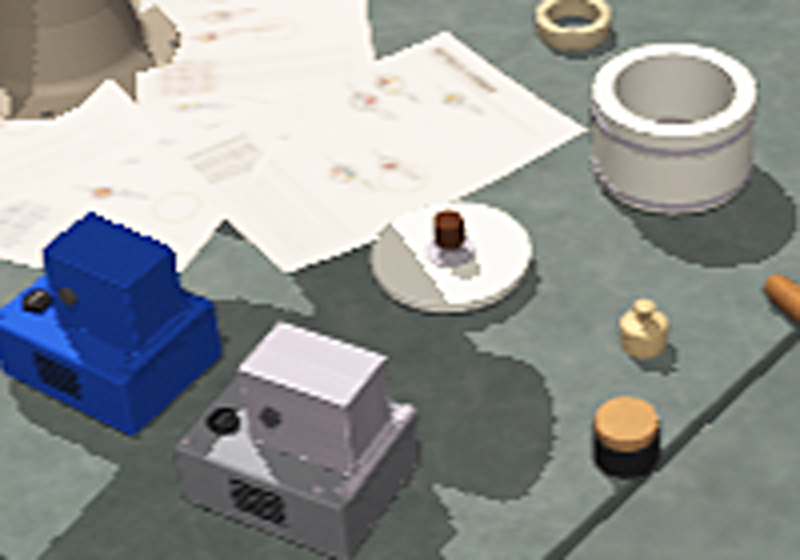

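View pics/c2.png

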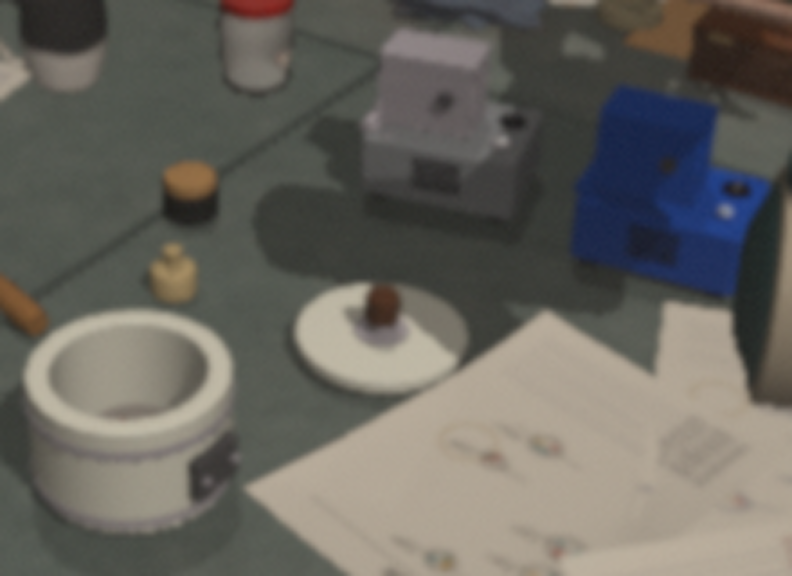

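The crop confirms it. The grey console has its guard shut (guard top corners about (285,323), (387,360), (345,405), (240,367)). The lid stands on its plug with its knob at (449,222), and the kiln rim spans 590..757. The blue box is the look-alike. Next I fit the poses.

```bash
cat > fit.py <<'E'
from h import *
from scipy.optimize import least_squares
d=pickle.load(open("im0.pkl","rb")); S,D=d["scene"],d["side"]
s=lambda x,y:(190+x/4-.4,160+y/4-.4); q=lambda x,y:(240+x/3.6-.4,140+y/3.6-.4)
# console
mS=[((-65,-50,60),s(180,457)),((65,-50,60),s(350,500)),((65,50,60),s(417,412)),((-17,-25,126),s(240,367)),((-17,25,126),s(285,323)),((64,25,126),s(387,360)),((64,-25,126),s(345,405))]
mD=[((64,-25,126),q(390,32)),((-17,-25,126),q(497,42)),((-17,25,126),q(487,96)),((64,25,126),q(379,82))]
def W(p,P):
    P=np.array(P,float)/1000; c,t=np.cos(p[2]),np.sin(p[2])
    return np.c_[p[0]+c*P[:,0]-t*P[:,1],p[1]+t*P[:,0]+c*P[:,1],P[:,2]]
def res(p): return np.r_[tuple((proj(g,W(p,[a for a,_ in m]))-np.array([b for _,b in m])).ravel() for g,m in((S,mS),(D,mD)))]
r=least_squares(res,[.5,-.1,0],loss="soft_l1"); print("console",r.x.round(4),res(r.x).round(1))
th=np.linspace(0,2*np.pi,360)
def circ(c,R,z): return np.c_[c[0]+R*np.cos(th),c[1]+R*np.sin(th),0*th+z]
def ext(uv): return np.r_[uv[:,0].min(),uv[:,0].max(),uv[:,1].min()]
def fitc(R,z,eS,eD,x0):
    f=lambda c:np.r_[ext(proj(S,circ(c,R,z)))-eS,ext(proj(D,circ(c,R,z)))-eD]
    r=least_squares(f,x0,diff_step=1e-3); return r.x.round(4),r.fun.round(1)
E4=lambda l,r,t:np.array([s(l,0)[0],s(r,0)[0],s(0,t)[1]]); E3=lambda l,r,t:np.array([q(l,0)[0],q(r,0)[0],q(0,t)[1]])
print("kiln",fitc(.065,.085,E4(590,757,44),E3(25,234,312),onz(S,s(673,91),.085)[:2]))
print("lid",fitc(.062,.018,E4(372,533,202),E3(294,469,282),onz(S,s(452,250),.018)[:2]))
print("knob",onz(S,s(449,216),.05),onz(D,q(384,293),.05))
print("brass",onz(S,s(643,330),.02),"cork",onz(S,s(627,415),.037),"tape",onz(S,s(574,18),.019))
E
python3 fit.py
```

```text
console [ 0.5538 -0.2235  0.3175] [-2.7 -1.8 -1.1  1.2 -0.8 -2.8  0.   0.9 -1.7 -0.4  0.6 -1.9  2.2 -0.3
  0.6 -0.3 -2.5  0.6 -3.2 -7.2 -0.6 -7.3]
kiln (array([0.5324, 0.2183]), array([ 0.6, -0.6, -0.4,  0.2, -0.2, -0.3]))
lid (array([0.4772, 0.0098]), array([-0.4, -0.6, -0. , -0. , -0.8,  0.3]))
knob [0.47436002 0.01329439 0.05      ] [0.47675798 0.00727172 0.05      ]
brass [0.64880093 0.03262791 0.02      ] cork [ 0.70458696 -0.05644622  0.037     ] tape [0.33849367 0.32520322 0.019     ]
```

Emit:
{"api": "send_rows", "payload": {"offset": [[0.029,-0.0218,0],[0.029,-0.0218,0],[0.029,-0.0218,0],[0.029,-0.0218,0],[0.029,-0.0218,0],[0.029,-0.0218,0],[0.029,-0.0218,0],[0.029,-0.0218,0],[0.029,-0.0218,0],[0.029,-0.0218,0]], "rot": [[0,0,0],[0,0,0],[0,0,0],[0,0,0],[0,0,0],[0,0,0],[0,0,0],[0,0,0],[0,0,0],[0,0,0]], "grip": [1,1,1,1,1,1,1,1,1,1]}}

```text
clock: 0.98
tcp_pos: [0.395, -0.1486, 0.2532]
orientation: [180.0, -0.0, 25.8]
wrist_force: [1.3, 0.2, -0.6]
gripper_width: 0.0856
finger_force: 0.0
```

```bash
cat > look.py <<'E'
# usage: look.py name target-x target-y target-z [yaw]: wrist picture and tool-axis deltas to target
from h import *; from rig import arm; import sys
from scipy.spatial.transform import Rotation as Ro
def delta(t):
    s=arm.read_state(); R=Ro.from_euler("xyz",s["orientation"],degrees=True)
    print("t",round(s["clock"],2),"tcp",s["tcp_pos"].round(4),s["orientation"].round(2),"w",round(s["gripper_width"],4),"F",s["wrist_force"].round(1),"q",s["joint_positions"].round(0),"nose",arm.nose_length)
    print("delta tool",R.inv().apply(np.array(t)-s["tcp_pos"]).round(4))
def pic(cam,f):
    g=arm.get_image(cam); pickle.dump(g,open(f+".pkl","wb")); cv2.imwrite("pics/"+f+".png",g["img"][:,:,::-1]); return g
if __name__=="__main__":
    if sys.argv[1]!="-": pic("wrist",sys.argv[1])
    delta([float(v) for v in sys.argv[2:5]])
E
python3 look.py w1 .477 .010 .2
```

```text
t 1.03 tcp [ 0.3971 -0.144   0.2532] [-1.7989e+02 -1.5000e-01  2.6050e+01] w 0.0852 F [ 1.1  3.1 -0.7] q [-25. -14.  96.   0.  98.  39.] nose 0.022
delta tool [ 0.1393 -0.1031  0.0538]
```

View pics/w1.png

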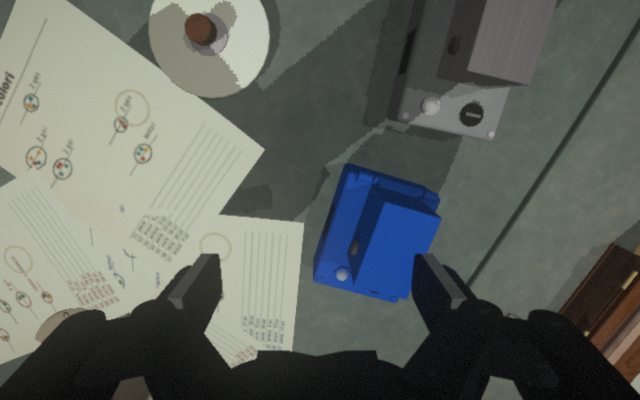

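The wrist view shows the lid's knob top at (200,27), the grey console at upper right with its front corners about (393,122) and (497,138), and the blue look-alike below. I'll cross-check the numbers and go over the lid.

Emit:
{"api": "send_rows", "payload": {"offset": [[0.028,-0.0206,0],[0.028,-0.0206,0],[0.028,-0.0206,0],[0.028,-0.0206,0.02],[0.0273,-0.0207,0.03],[0,0,0],[0,0,0],[0,0,0]], "rot": [[0,0,0],[0,0,0],[0,0,0],[0,0,0],[0,0,0],[0,0,0],[0,0,0],[0,0,0]], "grip": [1,1,1,1,1,1,1,1]}}

```text
clock: 1.7
tcp_pos: [0.4739, 0.0001, 0.2061]
orientation: [180.0, 0.0, 25.8]
wrist_force: [-0.3, 0.7, 0.5]
gripper_width: 0.0854
finger_force: 0.0
```

```bash
python3 look.py w2 .477 .010 .047
python3 - <<'E'
from h import *
g=pickle.load(open("w1.pkl","rb")); print("w1 knob",onz(g,(200,27),.05),"console corners",onz(g,(393,122),.06),onz(g,(497,138),.06))
p=[.5538,-.2235,.3175];c,s=np.cos(p[2]),np.sin(p[2])
for y in(.05,-.05):print(p[0]-c*.065-s*y,p[1]-s*.065+c*y)
g=pickle.load(open("w2.pkl","rb")); im=g["img"].astype(int)
print(proj(g,[[.477,.01,.05]]))
m=((im[...,0]-im[...,2]>35)&(im.sum(2)<260)).astype(np.uint8)
n,l,st,ce=cv2.connectedComponentsWithStats(m)
for i in np.argsort(-st[1:,4])[:3]+1: print(st[i],ce[i],onz(g,ce[i],.046))
E
```

```text
t 1.75 tcp [ 4.741e-01 -3.000e-04  2.068e-01] [ 1.7994e+02 -6.0000e-02  2.5730e+01] w 0.0854 F [ 0.2 -0.5  0.3] q [-4. -4. 93. -0. 91. 60.] nose 0.022
delta tool [ 0.0069 -0.0082  0.1598]
w1 knob [0.4742218  0.00643189 0.05      ] console corners [ 0.47564111 -0.19090685  0.06      ] [ 0.5072641 -0.2891362  0.06     ]
0.4764391490489876 -0.19629156858370467
0.5076583982012765 -0.2912934553142708
[[306.64084273 179.49844653]]
[293 171  26  25 431] [304.94199536 183.66589327] [0.47203649 0.00943993 0.046     ]
[ 93  20  16  10 114] [101.46491228  24.29824561] [0.51981838 0.21185178 0.046     ]
[122  17  10  17  97] [126.50515464  23.73195876] [0.52865727 0.19318347 0.046     ]
```

View pics/w2.png

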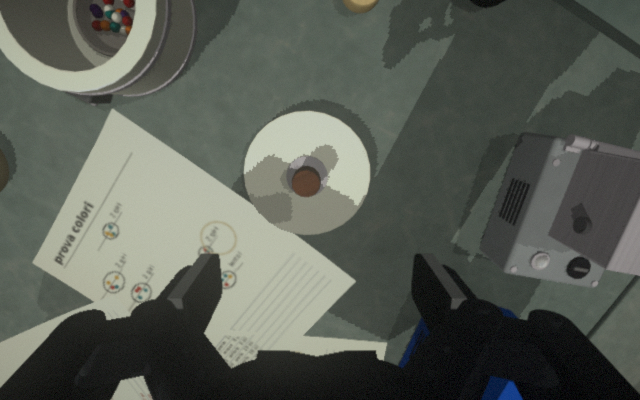

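The lid's disc is centred at about (307,172) with the knob top at (306,181), and nothing is near the fingers. Next I descend with the jaws half shut.

Emit:
{"api": "send_rows", "payload": {"offset": [[0.0064,-0.0078,0],[0,0,0.03],[0,0,0.035],[0,0,0.035],[0,0,0.025],[0,0,0.015],[0,0,0.01],[0,0,0.0065],[0,0,0.003],[0,0,0]], "rot": [[0,0,0],[0,0,0],[0,0,0],[0,0,0],[0,0,0],[0,0,0],[0,0,0],[0,0,0],[0,0,0],[0,0,0]], "grip": [0.6,0.6,0.6,0.6,0.6,0.6,0.6,0.6,0.6,0.6], "newtons": 40}}

```text
clock: 2.58
tcp_pos: [0.4768, 0.0101, 0.0469]
orientation: [180.0, -0.1, 25.7]
wrist_force: [0.3, 0.5, -0.0]
gripper_width: 0.0511
finger_force: 0.0
```

Emit:
{"api": "send_rows", "payload": {"offset": [[0,0,0],[0,0,0],[0,0,0],[0,0,0],[0,0,0],[0,0,0],[0,0,0],[0,0,0]], "rot": [[0,0,0],[0,0,0],[0,0,0],[0,0,0],[0,0,0],[0,0,0],[0,0,0],[0,0,0]], "grip": [0.2,0.2,0.2,0.2,0.2,0.2,0.2,0.2]}}

```text
clock: 3.25
tcp_pos: [0.4772, 0.0103, 0.0477]
orientation: [179.9, -0.1, 25.8]
wrist_force: [-1.3, 1.2, 6.9]
gripper_width: 0.0243
finger_force: 39.4
```

Emit:
{"api": "send_rows", "payload": {"offset": [[0,0,-0.005],[0,0,-0.01],[0,0,-0.02],[0,0,-0.025],[0,0,-0.025],[0,0,-0.015],[0,0,-0.01],[0,0,0],[0,0,0]], "rot": [[0,0,0],[0,0,0],[0,0,0],[0,0,0],[0,0,0],[0,0,0],[0,0,0],[0,0,0],[0,0,0]], "grip": [0.2,0.2,0.2,0.2,0.2,0.2,0.2,0.2,0.2]}}

```text
clock: 4.0
tcp_pos: [0.4761, 0.0102, 0.156]
orientation: [-180.0, 0.0, 25.8]
wrist_force: [0.5, 0.2, -3.2]
gripper_width: 0.0245
finger_force: 39.7
```

Emit:
{"api": "send_rows", "payload": {"offset": [[0.0065,-0.0075,0],[0.013,-0.015,0],[0.016,-0.019,0],[0.019,-0.022,0],[0.019,-0.022,0],[0.019,-0.022,0],[0.018,-0.021,0],[0.015,-0.017,0],[0.01,-0.012,0],[0.005,-0.006,0]], "rot": [[0,0,0],[0,0,0],[0,0,0],[0,0,0],[0,0,0],[0,0,0],[0,0,0],[0,0,0],[0,0,0],[0,0,0]], "grip": [0.2,0.2,0.2,0.2,0.2,0.2,0.2,0.2,0.2,0.2]}}

```text
clock: 4.83
tcp_pos: [0.531, 0.221, 0.1542]
orientation: [-179.9, 0.2, 25.9]
wrist_force: [-0.2, 0.0, -4.0]
gripper_width: 0.0248
finger_force: 39.7
```

Emit:
{"api": "send_rows", "payload": {"offset": [[0,0,0],[0,0,0],[0,0,0],[0,0,0]], "rot": [[0,0,0],[0,0,0],[0,0,0],[0,0,0]], "grip": [0.2,0.2,0.2,0.2]}}

```text
clock: 5.17
tcp_pos: [0.5317, 0.2176, 0.1562]
orientation: [180.0, 0.0, 25.7]
wrist_force: [-0.3, 0.1, -4.3]
gripper_width: 0.0246
finger_force: 39.7
```

Run:
```python
from look import *
a=pic("scene","s3")["img"]; b=pic("side","d3")["img"]
f=lambda i,x,y:cv2.resize(i[y:y+110,x:x+160,::-1],None,fx=5,fy=5,interpolation=cv2.INTER_CUBIC)[:300*2]
u=cv2.resize(a[130:230,290:430,::-1],None,fx=5.6,fy=5.6,interpolation=cv2.INTER_CUBIC)
v=cv2.resize(b[170:300,210:350,::-1],None,fx=4,fy=4,interpolation=cv2.INTER_CUBIC)
w=np.zeros((560,800,3),np.uint8)
u=cv2.resize(a[140:240,300:400,::-1],(400,400),interpolation=cv2.INTER_CUBIC); v=cv2.resize(b[180:300,220:340,::-1],(400,400),interpolation=cv2.INTER_CUBIC)
cv2.imwrite("pics/hov.png",np.hstack([u,v])); delta([.5324,.2183,.124])
```

```text
t 5.27 tcp [0.5318 0.2178 0.1565] [179.99  -0.    25.7 ] w 0.0245 F [ 0.2 -1.4 -2.9] q [19. 14. 79. -0. 87. 83.] nose 0.022
delta tool [ 0.0008 -0.0002  0.0325]
```

View pics/hov.png

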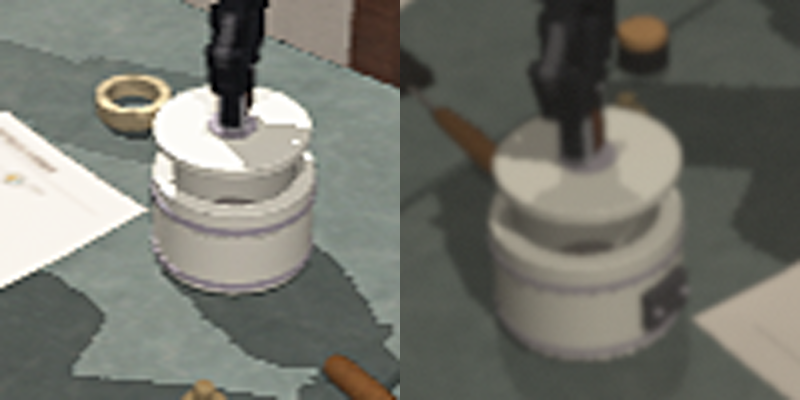

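Over the kiln the lid's flange is centred on the rim in both views: 154..313 over 151..315 in the scene view, 494..683 over 491..684 in the side view. I lower it gently.

Emit:
{"api": "send_rows", "payload": {"offset": [[0,0,0.006],[0,0,0.008],[0,0,0.005],[0,0,0.003],[0,0,0.002],[0,0,0.002],[0,0,0.002],[0,0,0.0015],[0,0,0.001],[0,0,0]], "rot": [[0,0,0],[0,0,0],[0,0,0],[0,0,0],[0,0,0],[0,0,0],[0,0,0],[0,0,0],[0,0,0],[0,0,0]], "grip": [0.2,0.2,0.2,0.2,0.2,0.2,0.2,0.2,0.2,0.2]}}

```text
clock: 6.1
tcp_pos: [0.5318, 0.2186, 0.1257]
orientation: [180.0, -0.0, 25.8]
wrist_force: [0.8, 0.8, -3.8]
gripper_width: 0.0245
finger_force: 39.7
```

Emit:
{"api": "send_rows", "payload": {"offset": [[0,0,0.001],[0,0,0.0005],[0,0,0.0005],[0,0,0]], "rot": [[0,0,0],[0,0,0],[0,0,0],[0,0,0]], "grip": [0.2,0.2,0.2,0.2]}}

```text
clock: 6.43
tcp_pos: [0.5319, 0.2186, 0.1247]
orientation: [180.0, -0.0, 25.8]
wrist_force: [-2.3, -2.4, 3.7]
gripper_width: 0.0246
finger_force: 40.4
```

Emit:
{"api": "send_rows", "payload": {"offset": [[0,0,0],[0,0,0],[0,0,0],[0,0,0],[0,0,-0.003],[0,0,-0.01],[0,0,-0.02],[0,0,-0.03],[0,0,-0.03],[0,0,-0.02]], "rot": [[0,0,0],[0,0,0],[0,0,0],[0,0,0],[0,0,0],[0,0,0],[0,0,0],[0,0,0],[0,0,0],[0,0,0]], "grip": [0.32,0.4,0.55,0.6,0.6,0.6,0.6,0.6,0.6,0.6]}}

```text
clock: 7.27
tcp_pos: [0.5323, 0.2188, 0.2413]
orientation: [180.0, -0.3, 25.8]
wrist_force: [1.1, -0.3, 1.0]
gripper_width: 0.051
finger_force: 0.0
```

Run:
```python
from look import *
a=pic("scene","s4")["img"]; b=pic("side","d4")["img"]; w=pic("wrist","w4")["img"]
u=cv2.resize(a[150:220,310:410,::-1],(400,280),interpolation=cv2.INTER_CUBIC); v=cv2.resize(b[210:294,220:340,::-1],(400,280),interpolation=cv2.INTER_CUBIC)
cc=lambda i,x,y,s:cv2.resize(i[y:y+int(300/s),x:x+int(400/s),::-1],(400,300),interpolation=cv2.INTER_CUBIC)
cv2.imwrite("pics/seat.png",np.vstack([np.hstack([u,v]),np.hstack([cc(a,220,230,4),cc(b,330,140,5)])]))
c=np.array([.5538,-.2235]);k=np.array([np.cos(.3175),np.sin(.3175)])
g=c+k*.002; print("studs",g); delta([*g,.28])
```

```text
studs [ 0.55570004 -0.22287562]
t 7.42 tcp [0.5325 0.2188 0.2399] [179.96  -0.3   25.77] w 0.051 F [-0.2 -0.1 -0.1] q [19. 11. 73. -0. 96. 83.] nose 0.022
delta tool [-0.171   0.4079 -0.0407]
```

View pics/seat.png

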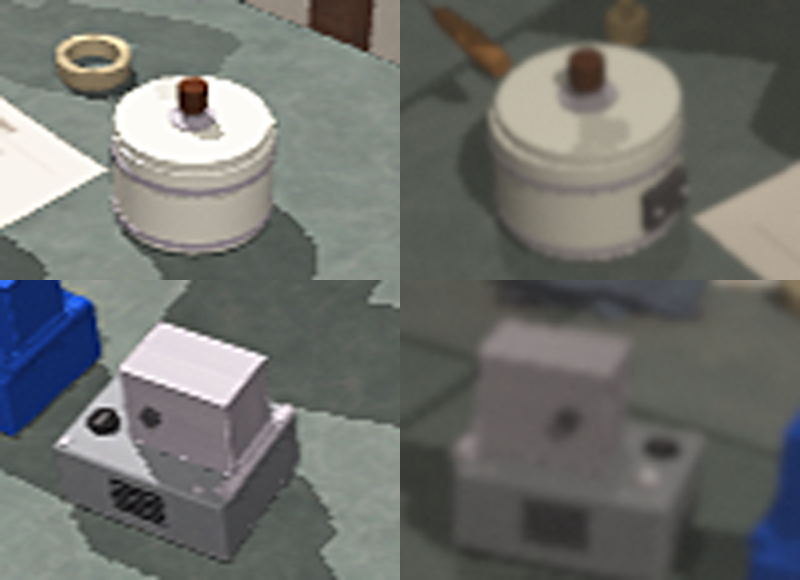

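The lid sits level on the kiln in both views with no gap. In the console panels the guard-top corners are (122,373), (163,324), (267,355) and (221,405) on the left, and the console's front −y corner is (55,447). I move over the console for a top view.

Emit:
{"api": "send_rows", "payload": {"offset": [[-0.005,0.01,-0.03],[-0.01,0.024,-0.025],[-0.013,0.032,-0.005],[-0.0143,0.034,0],[-0.0143,0.034,0],[-0.0143,0.034,0],[-0.0143,0.034,0],[-0.0143,0.034,0],[-0.0143,0.034,0],[-0.0143,0.034,0]], "rot": [[0,0,0],[0,0,0],[0,0,0],[0,0,0],[0,0,0],[0,0,0],[0,0,0],[0,0,0],[0,0,0],[0,0,0]], "grip": [1,1,1,1,1,1,1,1,1,1]}}

```text
clock: 8.25
tcp_pos: [0.548, -0.1126, 0.2956]
orientation: [-179.9, 0.1, 25.8]
wrist_force: [-0.6, -0.2, 0.6]
gripper_width: 0.0854
finger_force: 0.0
```

Emit:
{"api": "send_rows", "payload": {"offset": [[-0.0143,0.034,0],[-0.0143,0.034,0],[-0.0095,0.022,0],[-0.005,0.01,0],[0,0,0],[0,0,0],[0,0,0],[0,0,0],[0,0,0],[0,0,0]], "rot": [[0,0,0],[0,0,0],[0,0,0],[0,0,0],[0,0,0.066],[0,0,0.066],[0,0,0],[0,0,0],[0,0,0],[0,0,0]], "grip": [1,1,1,1,1,1,1,1,1,1]}}

```text
clock: 9.08
tcp_pos: [0.5533, -0.2192, 0.2967]
orientation: [-180.0, 0.0, 18.3]
wrist_force: [0.6, -0.4, 0.6]
gripper_width: 0.0853
finger_force: 0.0
```

Run:
```python
from look import *
g=pic("wrist","w5"); im=g["img"]; delta([.5557,-.2229,.28])
cv2.imwrite("pics/w5c.png",cv2.resize(im[40:340,120:520,::-1],(800,600),interpolation=cv2.INTER_CUBIC))
```

```text
t 9.13 tcp [ 0.5533 -0.2193  0.2968] [-1.80e+02  1.00e-02  1.83e+01] w 0.0853 F [ 0.   0.3 -0.2] q [-25.  14.  63.  -0. 103.  47.] nose 0.022
delta tool [0.0011 0.0042 0.0168]
```

View pics/w5c.png

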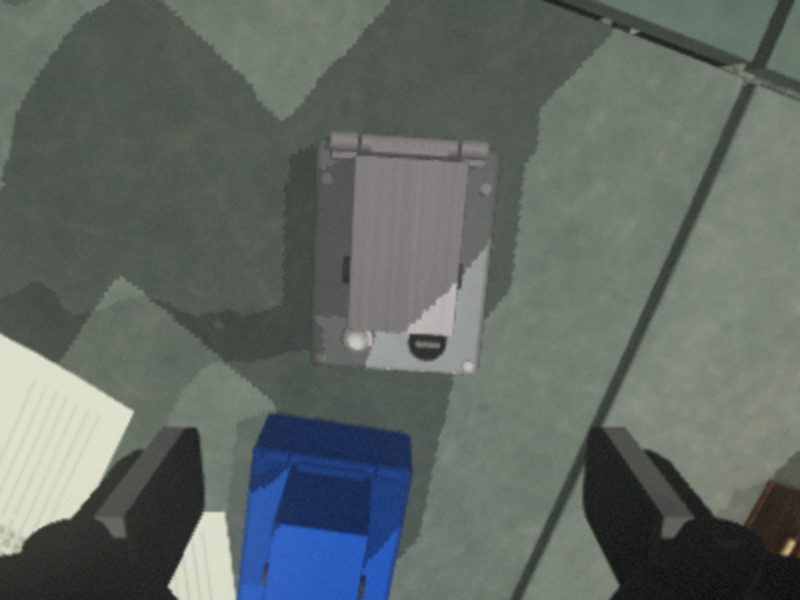

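The top view shows the guard top with corners (347,329), (452,336), (469,163) and (357,156). The studs are at (346,270) and (461,275), and the console's front corners at (312,362) and (479,375). Next I refit.

```bash
cat > fit2.py <<'E'
from h import *
from scipy.optimize import least_squares
G=pickle.load(open("w5.pkl","rb"));S=pickle.load(open("s4.pkl","rb"));D=pickle.load(open("d4.pkl","rb"))
w=lambda x,y:(120+x/2-.25,40+y/2-.25); s=lambda x,y:(220+x/4-.4,230+(y-280)/4-.4); q=lambda x,y:(330+(x-400)/5-.4,140+(y-280)/5-.4)
m={0:(G,[((-65,50,60),w(312,362)),((-65,-50,60),w(479,375)),((-17,25,126),w(347,329)),((-17,-25,126),w(452,336)),((64,-25,126),w(469,163)),((64,25,126),w(357,156)),((2,27,94),w(346,270)),((2,-27,94),w(461,275))]),
1:(S,[((-65,-50,60),s(55,447)),((65,-50,60),s(217,505)),((65,50,60),s(297,415)),((-17,-25,126),s(122,373)),((-17,25,126),s(163,324)),((64,25,126),s(267,355)),((64,-25,126),s(221,405)),((2,-27,94),s(150,417))]),
2:(D,[((64,-25,126),q(488,320)),((-17,-25,126),q(632,337)),((-17,25,126),q(625,368)),((64,25,126),q(480,350)),((2,27,94),q(568,420)),((-65,50,60),q(683,505))])}
def W(p,P):
    P=np.array(P,float)/1000; c,t=np.cos(p[2]),np.sin(p[2])
    return np.c_[p[0]+c*P[:,0]-t*P[:,1],p[1]+t*P[:,0]+c*P[:,1],P[:,2]]
def res(p,ks): return np.r_[tuple((proj(g,W(p,[a for a,_ in mm]))-np.array([b for _,b in mm])).ravel() for g,mm in(m[k] for k in ks))]
for ks in ([0],[1],[2],[0,1,2]):
    r=least_squares(res,[.5538,-.2235,.31],args=(ks,),loss="soft_l1"); print(ks,r.x.round(4),res(r.x,ks).round(1))
c,t=np.cos(r.x[2]),np.sin(r.x[2])
E
python3 fit2.py
```

```text
[0] [ 0.5511 -0.2258  0.2589] [-1.4  4.1 -0.1  2.5  0.3 -0.4  0.9 -0.8  0.5 -2.6 -0.8 -2.8  1.7  1.8
 -2.8  2.5]
[1] [ 0.5552 -0.2237  0.2477] [-1.4 -0.5  0.3  1.1 -0.2 -1.8 -0.5 -0.8 -0.1 -0.5  0.7  0.9  2.   1.
 -0.3 -0. ]
[2] [ 0.5558 -0.2308  0.3574] [ 1.5 -0.2 -0.5 -0.3 -1.9  0.7 -0.4  0.9  2.2 -0.4  0.  -0.3]
[0, 1, 2] [ 0.5524 -0.2254  0.2641] [-1.2  3.3  0.3  1.2  0.3 -1.6  1.1 -2.2  0.2 -4.3 -1.2 -4.2  1.7  0.6
 -2.8  1.  -2.5 -0.3 -0.4  0.8 -1.4 -2.3 -1.7 -0.8 -1.4 -0.6 -0.5  0.5
  1.1  0.6 -1.4 -0.1  2.8  0.1  0.2  0.9 -2.7  1.8 -0.7  0.8  1.5  0.5
 -1.8  1.5]
```

Run:
```python
from h import *
from look import delta
G=pickle.load(open("w5.pkl","rb"));w=lambda x,y:(120+x/2-.25,40+y/2-.25)
yaw=.252;k=np.array([np.cos(yaw),np.sin(yaw)])
a=onz(G,w(346,270),.094);b=onz(G,w(460.5,275),.094); print("studs",a,b,(a+b)/2)
gt=np.mean([onz(G,w(*p),.126) for p in((347,329),(452,336))],0); print("from guard front edge",gt[:2]+k*.019)
ct=np.mean([onz(G,w(*p),.06) for p in((312,362),(479,375))],0); print("from console front",ct[:2]+k*.067)
cc=np.mean([onz(G,w(*p),.126) for p in((357,156),(469,163))],0);print("from guard rear",cc[:2]-k*.062)
st=(a+b)/2; delta([st[0],st[1],.097])
```

```text
studs [ 0.54734433 -0.19698151  0.094     ] [ 0.56319948 -0.25293512  0.094     ] [ 0.5552719  -0.22495832  0.094     ]
from guard front edge [ 0.55236984 -0.2250443 ]
from console front [ 0.55738154 -0.22527219]
from guard rear [ 0.55083294 -0.22568229]
t 9.13 tcp [ 0.5533 -0.2193  0.2968] [-1.80e+02  1.00e-02  1.83e+01] w 0.0853 F [ 0.   0.3 -0.2] q [-25.  14.  63.  -0. 103.  47.] nose 0.022
delta tool [1.000e-04 6.100e-03 1.998e-01]
```

Emit:
{"api": "send_rows", "payload": {"offset": [[0,0,0],[-0.0005,0.0057,0.02],[0,0,0.035],[0,0,0.04],[0,0,0.035],[0,0,0.03],[0,0,0.02],[0,0,0.015],[0,0,0.005],[0,0,0]], "rot": [[0,0,0.067],[0,0,0],[0,0,0],[0,0,0],[0,0,0],[0,0,0],[0,0,0],[0,0,0],[0,0,0],[0,0,0]], "grip": [1,1,1,1,1,1,1,1,1,1], "newtons": 25}}

```text
clock: 9.97
tcp_pos: [0.5536, -0.2249, 0.0955]
orientation: [-179.9, 0.1, 14.4]
wrist_force: [-0.1, -0.3, -0.3]
gripper_width: 0.0855
finger_force: 0.0
```

Emit:
{"api": "send_rows", "payload": {"offset": [[0,0,0],[0,0,0],[0,0,0],[0,0,0],[0,0,0]], "rot": [[0,0,0],[0,0,0],[0,0,0],[0,0,0],[0,0,0]], "grip": [0.65,0.65,0.65,0.65,0.65]}}

```text
clock: 10.38
tcp_pos: [0.5546, -0.2234, 0.0992]
orientation: [-179.8, -0.1, 14.4]
wrist_force: [-5.7, 10.1, 8.2]
gripper_width: 0.0595
finger_force: 27.3
```

```bash
python3 look.py - .5542 -.2250 .097
python3 - <<'E'
import numpy as np
r=np.hypot(62,30);a=np.arctan2(30,-62)
th=np.linspace(0,1.70,21);x=r*np.cos(a-th);z=r*np.sin(a-th)
print(np.c_[np.diff(x),-np.diff(z)].round(1).tolist()); print(x[-1]-x[0],z[-1]-z[0],z.max())
E
```

```text
t 10.38 tcp [ 0.5546 -0.2234  0.0992] [-1.7984e+02 -9.0000e-02  1.4430e+01] w 0.0595 F [-5.7 10.1  8.2] q [-26.  20.  78.   0.  81.  50.] nose 0.022
delta tool [-0.0007  0.0014  0.0022]
[[2.8, -5.2], [3.2, -4.9], [3.6, -4.6], [4.0, -4.3], [4.3, -3.9], [4.6, -3.6], [4.9, -3.1], [5.2, -2.7], [5.4, -2.3], [5.6, -1.8], [5.7, -1.3], [5.8, -0.8], [5.8, -0.3], [5.9, 0.2], [5.8, 0.7], [5.7, 1.1], [5.6, 1.6], [5.5, 2.1], [5.3, 2.6], [5.0, 3.0]]
99.73830295989657 27.617883419187326 68.86881284886238
```

Emit:
{"api": "send_rows", "payload": {"offset": [[0,-0.0015,-0.0015],[0.0028,0,-0.0052],[0.0032,0,-0.0049],[0.0036,0,-0.0046],[0.004,0,-0.0043],[0.0043,0,-0.0039],[0,0,0]], "rot": [[0,0,0],[0,0,0],[0,0,0],[0,0,0],[0,0,0],[0,0,0],[0,0,0]], "grip": [0.65,0.65,0.65,0.65,0.65,0.65,0.65]}}

```text
clock: 10.97
tcp_pos: [0.5719, -0.2188, 0.1222]
orientation: [-180.0, -0.0, 14.4]
wrist_force: [-2.5, 4.2, -2.1]
gripper_width: 0.0588
finger_force: 29.1
```

Emit:
{"api": "send_rows", "payload": {"offset": [[0.0046,-0.0005,-0.0036],[0.0049,0,-0.0031],[0.0052,0,-0.0027],[0.0054,0,-0.0023],[0.0056,0,-0.0018],[0.0057,0,-0.0013],[0.0058,0,-0.0008],[0.0058,0,-0.0003],[0.0059,0,0.0002],[0,0,0]], "rot": [[0,0,0],[0,0,0],[0,0,0],[0,0,0],[0,0,0],[0,0,0],[0,0,0],[0,0,0],[0,0,0],[0,0,0]], "grip": [0.65,0.65,0.65,0.65,0.65,0.65,0.65,0.65,0.65,0.65]}}

```text
clock: 11.8
tcp_pos: [0.6199, -0.2062, 0.1387]
orientation: [179.9, -0.1, 14.4]
wrist_force: [-3.2, 4.8, 3.9]
gripper_width: 0.059
finger_force: 29.5
```

Emit:
{"api": "send_rows", "payload": {"offset": [[0.0058,0,0.0007],[0.0057,0,0.0011],[0.0056,0,0.0016],[0.0055,0,0.0021],[0.0053,0,0.0026],[0.005,0,0.003],[0,0,0],[0,0,0]], "rot": [[0,0,0],[0,0,0],[0,0,0],[0,0,0],[0,0,0],[0,0,0],[0,0,0],[0,0,0]], "grip": [0.65,0.65,0.65,0.65,0.65,0.65,0.65,0.65]}}

```text
clock: 12.47
tcp_pos: [0.6524, -0.1978, 0.1287]
orientation: [179.9, -0.3, 14.4]
wrist_force: [-0.5, 6.7, 5.4]
gripper_width: 0.0594
finger_force: 29.5
```

Emit:
{"api": "send_rows", "payload": {"offset": [[0,0,0],[0,0,0],[0,0,0],[0,0,0],[0,0,-0.01],[0,0,-0.03],[-0.01,0,-0.04],[-0.04,0,-0.01],[-0.04,0,0],[-0.01,0,0]], "rot": [[0,0,0],[0,0,0],[0,0,0],[0,0,0],[0,0,0],[0,0,0],[0,0,0],[0,0,0],[0,0,0],[0,0,0]], "grip": [0.75,0.85,1,1,1,1,1,1,1,1]}}

```text
clock: 13.3
tcp_pos: [0.5497, -0.2248, 0.2173]
orientation: [179.9, 0.0, 14.2]
wrist_force: [0.3, -0.2, 0.2]
gripper_width: 0.0855
finger_force: 0.0
```

Emit:
{"api": "send_rows", "payload": {"offset": [[0,0,0],[0,0,0],[0,0,0]], "rot": [[0,0,0],[0,0,0],[0,0,0]], "grip": [1,1,1]}}

```text
clock: 13.55
tcp_pos: [0.5542, -0.2234, 0.2165]
orientation: [180.0, -0.1, 14.4]
wrist_force: [0.0, 0.0, 0.2]
gripper_width: 0.0856
finger_force: 0.0
```

Run:
```python
from look import *
w=pic("wrist","w6"); a=pic("scene","s6")["img"]; b=pic("side","d6")["img"]
cc=lambda i,x,y,s,W,H:cv2.resize(i[y:y+int(H/s),x:x+int(W/s),::-1],(W,H),interpolation=cv2.INTER_CUBIC)
L=cc(w["img"],200,40,2.5,400,600)
cv2.imwrite("pics/tog.png",np.hstack([L,np.vstack([cc(a,220,220,4,400,300),cc(b,330,130,4,400,300)])]))
delta([.5527,-.223,.2])
```

```text
t 13.7 tcp [ 0.5542 -0.2231  0.2157] [-180.     -0.     14.42] w 0.0851 F [ 0.8  0.6 -0.6] q [-25.  15.  71.   0.  94.  50.] nose 0.022
delta tool [-0.0014 -0.0005  0.0157]
```

View pics/tog.png

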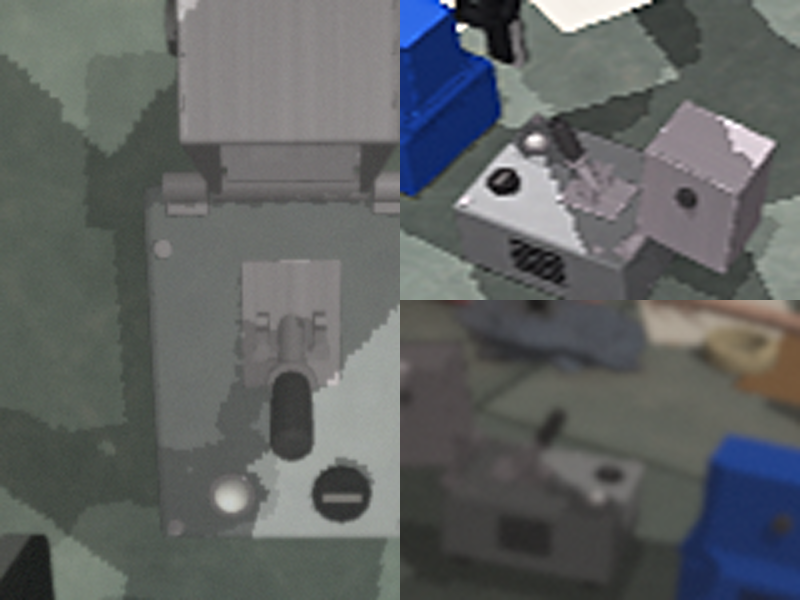

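The last view shows the guard standing right back. The bat leans to the front along the image vertical, with its tip at about (292,440) in the left panel and its dark base at (291,375). The console edges are square to the tool. From this I work out the grip point and path.

Run:
```python
from look import *
g=pickle.load(open("w6.pkl","rb")); yaw=np.radians(14.42);k=np.array([np.cos(yaw),np.sin(yaw)])
P=lambda x,y:(200+x/2.5-.3,40+y/2.5-.3)
tip=onz(g,P(292,440),.115)[:2]; base=onz(g,P(291,372),.060+.030*.9)[:2]; fe=onz(g,P(290,537),.06)[:2]; hg=onz(g,P(290,188),.066)[:2]
n=np.array([-k[1],k[0]])
for nm,p,x in(("tip",tip,-.0085),("base",base,.005),("front",fe,-.065),("hinge",hg,.064)): print(nm,p,"console centre",p-k*x,"along",(p@k-x).round(4),"lat",(p@n).round(4))
c=np.array([.5527,-.223]); print("guard-felt along",c@k,"lat",c@n)
```

```text
tip [ 0.54793834 -0.2263039 ] console centre [ 0.55617056 -0.22418716] along 0.4828 lat -0.3556
base [ 0.56047523 -0.22279229] console centre [ 0.55563275 -0.22403743] along 0.4823 lat -0.3553
front [ 0.49188641 -0.24004781] console centre [ 0.55483867 -0.22386099] along 0.4816 lat -0.355
hinge [ 0.61466084 -0.20853461] console centre [ 0.55267707 -0.2244724 ] along 0.4794 lat -0.355
guard-felt along 0.4797546635242 lat -0.35361243307720613
```

Emit:
{"api": "send_rows", "payload": {"offset": [[-0.0039,0.0007,0.01],[0,0,0.02],[0,0,0.03],[0,0,0.022],[0,0,0.013],[0,0,0.0067],[0,0,0],[0,0,0]], "rot": [[0,0,0],[0,0,0],[0,0,0],[0,0,0],[0,0,0],[0,0,0],[0,0,0],[0,0,0]], "grip": [0.6,0.5,0.5,0.5,0.5,0.5,0.5,0.5], "newtons": 50}}

```text
clock: 14.37
tcp_pos: [0.5502, -0.2253, 0.115]
orientation: [180.0, -0.1, 14.4]
wrist_force: [-0.1, 0.2, 0.5]
gripper_width: 0.0427
finger_force: 0.0
```

Emit:
{"api": "send_rows", "payload": {"offset": [[0,0,0],[0,0,0],[0,0,0],[0,0,0],[0,0,0],[0,0,0]], "rot": [[0,0,0],[0,0,0],[0,0,0],[0,0,0],[0,0,0],[0,0,0]], "grip": [0.05,0.05,0.05,0.05,0.05,0.05]}}

```text
clock: 14.87
tcp_pos: [0.5502, -0.2247, 0.1159]
orientation: [180.0, -0.1, 14.4]
wrist_force: [-2.8, 4.4, 3.9]
gripper_width: 0.011
finger_force: 48.8
```

Emit:
{"api": "send_rows", "payload": {"offset": [[0,-0.001,0],[-0.0009,0,-0.0018],[-0.0009,0,-0.0018],[-0.0009,0,-0.0018],[-0.0009,0,-0.0018],[0,0,0],[0,0,0]], "rot": [[0,0,0],[0,0,0],[0,0,0],[0,0,0],[0,0,0],[0,0,0],[0,0,0]], "grip": [0.05,0.05,0.05,0.05,0.05,0.05,0.05]}}

```text
clock: 15.45
tcp_pos: [0.547, -0.2251, 0.1216]
orientation: [179.9, -0.2, 14.4]
wrist_force: [7.0, -0.1, -2.9]
gripper_width: 0.011
finger_force: 48.8
```

Emit:
{"api": "send_rows", "payload": {"offset": [[0.0006,0,-0.001],[0,0,-0.001],[0,0,0],[0,0,0]], "rot": [[0,0,0],[0,0,0],[0,0,0],[0,0,0]], "grip": [0.05,0.05,0.05,0.05]}}

```text
clock: 15.78
tcp_pos: [0.5468, -0.225, 0.1228]
orientation: [180.0, -0.0, 14.4]
wrist_force: [5.7, -1.2, -6.2]
gripper_width: 0.0112
finger_force: 48.7
```

Emit:
{"api": "send_rows", "payload": {"offset": [[0.004,0,-0.0017],[0.0041,0,-0.0014],[0.0042,0,-0.0011],[0.0043,0,-0.0008],[0.0043,0,-0.0005],[0.0043,0,-0.0002],[0,0,0]], "rot": [[0,0,0],[0,0,0],[0,0,0],[0,0,0],[0,0,0],[0,0,0],[0,0,0]], "grip": [0.05,0.05,0.05,0.05,0.05,0.05,0.05]}}

```text
clock: 16.37
tcp_pos: [0.5709, -0.2187, 0.1284]
orientation: [-180.0, 0.1, 14.4]
wrist_force: [-3.7, -3.6, -7.1]
gripper_width: 0.011
finger_force: 48.7
```

Emit:
{"api": "send_rows", "payload": {"offset": [[0.0043,0,0.0002],[0.0043,0,0.0005],[0.0043,0,0.0008],[0.0042,0,0.0011],[0.0041,0,0.0014],[0.004,0,0.0017],[0,0,0],[0,0,0]], "rot": [[0,0,0],[0,0,0],[0,0,0],[0,0,0],[0,0,0],[0,0,0],[0,0,0],[0,0,0]], "grip": [0.05,0.05,0.05,0.05,0.05,0.05,0.05,0.05]}}

```text
clock: 17.03
tcp_pos: [0.5956, -0.2124, 0.124]
orientation: [180.0, -0.0, 14.4]
wrist_force: [-2.5, -2.3, -2.6]
gripper_width: 0.0108
finger_force: 48.7
```

Emit:
{"api": "send_rows", "payload": {"offset": [[0.001,0,0.0003],[0.001,0,0.0003],[0.001,0,0.0003],[0,0,0],[0,0,0]], "rot": [[0,0,0],[0,0,0],[0,0,0],[0,0,0],[0,0,0]], "grip": [0.05,0.05,0.05,0.05,0.05]}}

```text
clock: 17.45
tcp_pos: [0.598, -0.2118, 0.1228]
orientation: [180.0, 0.0, 14.4]
wrist_force: [-5.2, -2.3, -1.8]
gripper_width: 0.0108
finger_force: 48.7
```

Emit:
{"api": "send_rows", "payload": {"offset": [[0.001,0,0.0003],[0.001,0,0.0003],[0,0,0],[0,0,0]], "rot": [[0,0,0],[0,0,0],[0,0,0],[0,0,0]], "grip": [0.05,0.05,0.05,0.05]}}

```text
clock: 17.78
tcp_pos: [0.5997, -0.2113, 0.1217]
orientation: [-180.0, 0.1, 14.4]
wrist_force: [-5.8, -2.1, -3.8]
gripper_width: 0.0106
finger_force: 48.7
```

Emit:
{"api": "send_rows", "payload": {"offset": [[-0.0005,0,0.0018],[-0.0008,0,0.0018],[-0.0008,0,0.0018],[-0.0008,0,0.0018],[0,0,0],[0,0,0]], "rot": [[0,0,0],[0,0,0],[0,0,0],[0,0,0],[0,0,0],[0,0,0]], "grip": [0.05,0.05,0.05,0.05,0.05,0.05]}}

```text
clock: 18.28
tcp_pos: [0.5986, -0.2117, 0.1173]
orientation: [179.9, -0.2, 14.4]
wrist_force: [-2.4, -0.2, 5.4]
gripper_width: 0.0108
finger_force: 49.4
```

Emit:
{"api": "send_rows", "payload": {"offset": [[-0.001,0,0],[-0.001,0,0],[-0.001,0,0],[0,0,0],[0,0,0]], "rot": [[0,0,0],[0,0,0],[0,0,0],[0,0,0],[0,0,0]], "grip": [0.05,0.05,0.05,0.05,0.05]}}

```text
clock: 18.7
tcp_pos: [0.597, -0.2121, 0.118]
orientation: [179.8, -0.4, 14.4]
wrist_force: [2.1, 1.5, 5.3]
gripper_width: 0.011
finger_force: 49.7
```

Emit:
{"api": "send_rows", "payload": {"offset": [[0,0,0],[0,0,0],[0,0,0],[0,0,0],[0,0,-0.02],[0,0,-0.03],[-0.01,0,-0.03],[-0.015,0,-0.015],[-0.015,0,0],[0,0,0]], "rot": [[0,0,0],[0,0,0],[0,0,0],[0,0,0],[0,0,0],[0,0,0],[0,0,0],[0,0,0],[0,0,0],[0,0,0]], "grip": [0.2,0.4,0.5,0.5,0.5,0.6,0.8,1,1,1]}}

```text
clock: 19.53
tcp_pos: [0.5549, -0.2234, 0.2114]
orientation: [179.9, -0.1, 14.3]
wrist_force: [-0.0, 0.6, -0.0]
gripper_width: 0.0855
finger_force: 0.0
```

Emit:
{"api": "send_rows", "payload": {"offset": [[0,0,0],[0,0,0]], "rot": [[0,0,0],[0,0,0]], "grip": [1,1]}}

```text
clock: 19.7
tcp_pos: [0.556, -0.2222, 0.2087]
orientation: [-179.9, 0.0, 14.4]
wrist_force: [0.3, -0.6, -1.1]
gripper_width: 0.0855
finger_force: 0.0
```

```bash
cat > bat.py <<'E'
from look import *
yaw=np.radians(14.42);k=np.array([np.cos(yaw),np.sin(yaw)]);n=np.array([-k[1],k[0]])
def w(x,y,z): return np.r_[k*(x+.4810)+n*(y-.3550),z]
def axis(phi,r): return w(.018+r*np.sin(phi),0,.06+r*np.cos(phi))
def blob(g,phi0,lo,box=40,T=75):
    u=proj(g,[axis(phi0,.046)])[0].astype(int); x,y=u
    im=g["img"].max(2).astype(int); m=np.zeros(im.shape,np.uint8); m[y-box:y+box,x-box:x+box]=im[y-box:y+box,x-box:x+box]<T
    nn,l,st,ce=cv2.connectedComponentsWithStats(m)
    for i in np.argsort(-st[1:,4])[:3]+1: print("  blob",st[i],ce[i].round(1))
if __name__=="__main__":
    for f,p in(("w6",-.45),("w7",.45)):
        g=pickle.load(open("w6.pkl","rb")) if f=="w6" else pic("wrist","w7")
        print(f,{(a,b):proj(g,[axis(a,b)])[0].round(1).tolist() for a in(-.45,.3,.45,.5) for b in(.03,.046,.061,.069)}); blob(g,p,0)
    for f,p in(("s6",-.45),("s7",.45),("d6",-.45),("d7",.45)):
        g=pickle.load(open(f+".pkl","rb")) if "6" in f else pic("scene" if f[0]=="s" else "side",f)
        print(f,{(p,b):proj(g,[axis(p,b)])[0].round(1).tolist() for b in(.03,.046,.061,.067)}); blob(g,p,0,16)
    delta(axis(.45,.05))
E
python3 bat.py
```

```text
w6 {(-0.45, 0.03): [315.7, 190.2], (-0.45, 0.046): [315.6, 203.9], (-0.45, 0.061): [315.6, 218.1], (-0.45, 0.069): [315.6, 226.2], (0.3, 0.03): [315.6, 163.2], (0.3, 0.046): [315.6, 160.5], (0.3, 0.061): [315.6, 157.6], (0.3, 0.069): [315.6, 155.8], (0.45, 0.03): [315.6, 157.5], (0.45, 0.046): [315.6, 151.1], (0.45, 0.061): [315.6, 144.3], (0.45, 0.069): [315.6, 140.3], (0.5, 0.03): [315.6, 155.7], (0.5, 0.046): [315.6, 148.1], (0.5, 0.061): [315.6, 140.1], (0.5, 0.069): [315.6, 135.3]}
  blob [308 189  17  35 510] [315.8 206.1]
  blob [325 226  23  17 252] [336.  234.2]
w7 {(-0.45, 0.03): [316.8, 195.0], (-0.45, 0.046): [316.8, 209.5], (-0.45, 0.061): [316.8, 224.3], (-0.45, 0.069): [316.8, 232.9], (0.3, 0.03): [316.8, 167.5], (0.3, 0.046): [316.8, 165.0], (0.3, 0.061): [316.9, 162.3], (0.3, 0.069): [316.9, 160.7], (0.45, 0.03): [316.8, 161.6], (0.45, 0.046): [316.8, 155.3], (0.45, 0.061): [316.9, 148.6], (0.45, 0.069): [316.9, 144.6], (0.5, 0.03): [316.8, 159.7], (0.5, 0.046): [316.8, 152.2], (0.5, 0.061): [316.9, 144.2], (0.5, 0.069): [316.9, 139.5]}
  blob [308 146  19  26 367] [
[... 566 characters left out ...]
. ]
  blob [277 264   3   2   3] [278.  264.7]
d6 {(-0.45, 0.03): [365.2, 166.1], (-0.45, 0.046): [367.8, 162.1], (-0.45, 0.061): [370.2, 158.4], (-0.45, 0.067): [371.2, 156.9]}
  blob [363 157   9  10  53] [367. 162.]
  blob [363 175  11   3  24] [367.1 176.2]
  blob [357 146  10   4  19] [361.3 146.7]
d7 {(0.45, 0.03): [356.8, 164.6], (0.45, 0.046): [354.8, 159.8], (0.45, 0.061): [352.9, 155.4], (0.45, 0.067): [352.1, 153.6]}
  blob [338 153  21  22 179] [349.9 165.6]
  blob [349 143  21   7  79] [359.9 144.6]
t 19.85 tcp [ 0.5561 -0.2222  0.2086] [-1.7994e+02  6.0000e-02  1.4400e+01] w 0.0853 F [ 0.2  0.4 -0.5] q [-25.  16.  71.   0.  93.  50.] nose 0.022
delta tool [0.0376 0.0014 0.1036]
```

Run:
```python
from bat import *
t=np.linspace(0,2*np.pi,40)
def ext(g,phi,pull,dx,tip=.061):
    P=[w(.018+dx+r*np.sin(phi)+q*np.cos(a)*np.cos(phi), q*np.sin(a), .06+r*np.cos(phi)-q*np.cos(a)*np.sin(phi)) for r,q in((.03+pull,.0065),(tip-.003+pull,.0065),(tip+pull,.004)) for a in t]
    v=proj(g,P)[:,1]; return v.min().round(1),v.max().round(1)
g6=pickle.load(open("w6.pkl","rb"));g7=pickle.load(open("w7.pkl","rb"))
for dx in(-.002,-.001,0,.001,.002): print(dx,"w6",ext(g6,-.45,0,dx),"obs 189 224 |w7 obs 146 172:",[(p,q,)+ext(g7,p,q,dx) for p,q in((.35,0),(.4,0),(.45,0),(.5,0),(.3,.007),(.4,.007),(.45,.007))])
im=g7["img"].max(2); print(im[138:178,317].tolist()); im=g6["img"].max(2); print(im[182:230,316].tolist())
```

```text
-0.002 w6 (np.float64(186.4), np.float64(224.5)) obs 189 224 |w7 obs 146 172: [(0.35, 0, np.float64(151.9), np.float64(176.7)), (0.4, 0, np.float64(147.7), np.float64(174.6)), (0.45, 0, np.float64(143.7), np.float64(172.6)), (0.5, 0, np.float64(139.8), np.float64(170.5)), (0.3, 0.007, np.float64(154.5), np.float64(178.0)), (0.4, 0.007, np.float64(144.8), np.float64(172.9)), (0.45, 0.007, np.float64(140.1), np.float64(170.3))]
-0.001 w6 (np.float64(185.1), np.float64(223.2)) obs 189 224 |w7 obs 146 172: [(0.35, 0, np.float64(150.4), np.float64(175.4)), (0.4, 0, np.float64(146.2), np.float64(173.3)), (0.45, 0, np.float64(142.2), np.float64(171.3)), (0.5, 0, np.float64(138.3), np.float64(169.2)), (0.3, 0.007, np.float64(153.0), np.float64(176.7)), (0.4, 0.007, np.float64(143.3), np.float64(171.5)), (0.45, 0.007, np.float64(138.6), np.float64(168.9))]
0 w6 (np.float64(183.9), np.float64(221.9)) obs 189 224 |w7 obs 146 172: [(0.35, 0, np.float64(148.9), np.float64(174.1)), (0.4, 0, np.float64(144.7), np.float64(172.0)), (0.45, 0, np.float64(140.7), np.float64(170.0)), (0.5, 0, np.float64(
[... 719 characters left out ...]
, np.float64(171.5)), (0.4, 0, np.float64(141.7), np.float64(169.4)), (0.45, 0, np.float64(137.7), np.float64(167.3)), (0.5, 0, np.float64(133.8), np.float64(165.3)), (0.3, 0.007, np.float64(148.3), np.float64(172.6)), (0.4, 0.007, np.float64(138.6), np.float64(167.4)), (0.45, 0.007, np.float64(133.9), np.float64(164.8))]
[110, 110, 108, 108, 109, 109, 109, 103, 71, 64, 71, 70, 69, 73, 70, 70, 69, 70, 72, 70, 72, 72, 72, 66, 63, 63, 58, 48, 51, 52, 48, 47, 51, 74, 120, 136, 127, 86, 83, 87]
[115, 114, 106, 113, 116, 111, 85, 61, 59, 58, 65, 62, 64, 59, 62, 59, 59, 63, 60, 64, 64, 64, 64, 62, 61, 65, 65, 63, 62, 66, 69, 72, 74, 70, 63, 66, 65, 63, 65, 65, 63, 68, 114, 164, 169, 170, 171, 171]
```

Emit:
{"api": "send_rows", "payload": {"offset": [[0.001,0.0013,0],[0,0,0],[0,0,0.02],[0,0,0.03],[0,0,0.025],[0,0,0.0115],[0,0,0],[0.005,0,0],[0.003,0,0],[0,0,0]], "rot": [[0,0,0],[0,0,0],[0,0,0],[0,0,0],[0,0,0],[0,0,0],[0,0,0],[0,0,0],[0,0,0],[0,0,0]], "grip": [0,0,0,0,0,0,0,0,0,0], "newtons": 30}}

```text
clock: 20.68
tcp_pos: [0.5665, -0.2218, 0.1255]
orientation: [179.9, -0.2, 14.4]
wrist_force: [-0.1, -0.3, -0.1]
gripper_width: -0.0001
finger_force: 0.0
```

Emit:
{"api": "send_rows", "payload": {"offset": [[0.002,0,0],[0.002,0,0],[0.002,0,0],[0,0,0]], "rot": [[0,0,0],[0,0,0],[0,0,0],[0,0,0]], "grip": [0,0,0,0]}}

```text
clock: 21.02
tcp_pos: [0.5711, -0.22, 0.1235]
orientation: [180.0, -0.0, 14.4]
wrist_force: [0.1, 0.4, 0.7]
gripper_width: 0.0003
finger_force: 0.0
```

Emit:
{"api": "send_rows", "payload": {"offset": [[0.002,0,0],[0.001,0,0],[0,0,0]], "rot": [[0,0,0],[0,0,0],[0,0,0]], "grip": [0,0,0]}}

```text
clock: 21.27
tcp_pos: [0.5737, -0.2193, 0.1231]
orientation: [180.0, 0.0, 14.4]
wrist_force: [0.3, -0.5, 0.1]
gripper_width: 0.0002
finger_force: 0.1
```

Emit:
{"api": "send_rows", "payload": {"offset": [[0.002,0,0],[0.002,0,0],[0,0,0]], "rot": [[0,0,0],[0,0,0],[0,0,0]], "grip": [0,0,0]}}

```text
clock: 21.52
tcp_pos: [0.5762, -0.2188, 0.1227]
orientation: [-180.0, 0.3, 14.3]
wrist_force: [-8.5, -1.4, 2.0]
gripper_width: 0.0003
finger_force: 4.3
```

Emit:
{"api": "send_rows", "payload": {"offset": [[0.002,0,0],[0.001,0,0],[0,0,0]], "rot": [[0,0,0],[0,0,0],[0,0,0]], "grip": [0,0,0]}}

```text
clock: 21.77
tcp_pos: [0.5774, -0.2186, 0.1224]
orientation: [-179.9, 0.5, 14.3]
wrist_force: [-18.1, -2.7, 4.6]
gripper_width: -0.0001
finger_force: 8.7
```

Emit:
{"api": "send_rows", "payload": {"offset": [[-0.006,0,0],[-0.006,0,0],[-0.003,0,-0.01],[0,0,-0.02],[0,0,-0.03],[0,0,-0.0266],[-0.0033,0,0],[0,0,0],[0,0,0]], "rot": [[0,0,0],[0,0,0],[0,0,0],[0,0,0],[0,0,0],[0,0,0],[0,0,0],[0,0,0],[0,0,0]], "grip": [0,0,0,0,0,0.5,1,1,1]}}

```text
clock: 22.52
tcp_pos: [0.5625, -0.222, 0.2096]
orientation: [-180.0, -0.0, 14.4]
wrist_force: [-0.4, -0.8, -0.1]
gripper_width: 0.048
finger_force: 0.0
```

Run:
```python
from bat import *
g=pic("wrist","w8");s=pic("scene","s8"); delta([.6,-.2,.12]); g7=pickle.load(open("w7.pkl","rb"))
for h in(g7,g):
    blob(h,.45,0)
    B=lambda p,q:proj(h,[w(.0155+r*np.sin(p),0,.06+r*np.cos(p)) for r in(.03+q,.061+q)])[:,1].round(1).tolist()
    print("model rows base,tip",{(p,q):B(p,q) for p,q in((.45,0),(.5,0),(.4,.007),(.45,.007))})
    im=h["img"]; x=317; print("width by row",[(r,int((im[r,300:334].max(1)<75).sum())) for r in range(147,172,3)])
```

```text
t 22.62 tcp [ 0.5623 -0.2218  0.2083] [-1.7991e+02  1.0000e-01  1.4380e+01] w 0.0629 F [-0.1  0.3  0.2] q [-25.  17.  70.   0.  93.  51.] nose 0.022
delta tool [ 0.0421 -0.0116  0.0883]
  blob [308 146  19  26 367] [316.9 158.2]
  blob [283 115   6   5  19] [285.7 116.6]
  blob [346 115   5   4  15] [347.9 116.6]
model rows base,tip {(0.45, 0): [164.9, 152.4], (0.5, 0): [163.0, 148.0], (0.4, 0.007): [164.8, 154.3], (0.45, 0.007): [162.3, 149.1]}
width by row [(147, 9), (150, 15), (153, 17), (156, 19), (159, 18), (162, 17), (165, 15), (168, 12), (171, 1)]
  blob [306 153  18  25 344] [314.8 164.7]
  blob [345 124   2   3   4] [345.5 125.2]
  blob [284 124   2   2   2] [284.5 124.5]
model rows base,tip {(0.45, 0): [173.1, 161.9], (0.5, 0): [171.2, 157.5], (0.4, 0.007): [173.3, 164.1], (0.45, 0.007): [170.8, 158.9]}
width by row [(147, 0), (150, 0), (153, 7), (156, 14), (159, 17), (162, 16), (165, 15), (168, 17), (171, 15)]
```

Run:
```python
from bat import *
s8=pickle.load(open("s8.pkl","rb"));s6=pickle.load(open("s6.pkl","rb"))
W=lambda p,q:[w(.0155+r*np.sin(p),0,.06+r*np.cos(p)) for r in(.03+q,.061+q)]
print("s6 model",proj(s6,W(-.45,0)).round(1).tolist()); print("s8",[(p,q,proj(s8,W(p,q)).round(1).tolist()) for p,q in((.48,0),(.43,.007))])
print("s6");print(s6["img"].max(2)[244:266,250:274])
print("s8");print(s8["img"].max(2)[244:268,262:286])
```

```text
s6 model [[262.6, 259.0], [257.1, 249.7]]
s8 [(0.48, 0, [[271.4, 262.3], [275.2, 256.3]]), (0.43, 0.007, [[271.6, 260.5], [275.0, 254.1]])]
s6
[[154 153 155 155 137 122 123 123 123 124 125 125 122 121 119 119 117 118
  120 122 122 124  89  57]
 [153 155 158 155 155 135 123 122 121 122 125 124 123 125 127 123 122 122
  124 125 129  91  65  68]
 [154 156 157 158 160 161 162 162 139 123 124 121 125 127 127 131 135  97
   59  61  65  69  73  74]
 [155 159 160 160 160 159 156 137 127 130 129 127 129  93  62  64  64  66
   69  67  67  69  69  72]
 [157 160 163 139 117 144 160 164 147  95  60  60  60  62  66  65  66  68
   70  69  69  68  70  71]
 [157 164 136 106 102  87 114 101  42  38  57  67  70  68  67  70  70  69
   69  69  68  70  70  72]
 [162 134  88  98 104  84  79  65  47  45  53  51  64  70  70  71  70  69
   66  64  66  66  68  68]
 [120  76  75  75  78  80  70  42  45  74  69  47  54  67  69  67  66  67
   66  67  66  67  68  69]
 [ 74  75  73  76  74  76  83  70  60  59  58  57  60  80  77  61  62  66
   68  69  69  70  70  72]
 [ 89  71  79 144 150 101  80  67  51  55  62  6
[... 2993 characters left out ...]
18 116 107 105 108 115 128 155 103  38  46  46  33  72 107 113 111
  111 120 125 123 123 122]
 [115 114  97 124 150 136 121 117 118  75  38  43  35  55 104 118 113 112
  109 118 126 125 123 121]
 [110 106 146 155 142 142 144 137 145 123  65  33  42  90 119  97  75  99
  116 124 124 126 121 121]
 [107 124 141 142 140 141 143 130 110 144 145 125 143 109  73  79  77  74
  107 126 127 125 124 121]
 [122 137 140 130 130 138 143 129 128 115 104  95 100 102  90  65  66  77
  106 125 126 125 122 123]
 [136 147 141 132 130 138 142 147 154 132  96  98 102 104 103 106 102 112
  134 131 125 125 124 125]
 [144 146 148 139 132 129 131 149 145 110  99 102 102 100 132 152 160 115
  106 127 127 125 124 125]]
```

The scene pixels put the bat at about 0.48 rad to the rear. Its dark part ends at row 263, which fits home (262.3) and not pulled out (260.5), and a firm 18 N push did not move it. Next I take the guard by its studs.

Emit:
{"api": "send_rows", "payload": {"offset": [[0.015,-0.0018,0],[0.03,0,0],[0.03,0,0],[0.016,0,0],[0.005,0,0.015],[0,0,0.025],[0,0,0.025],[0,0,0.012],[0,0,0.006],[0,0,0]], "rot": [[0,0,0],[0,0,0],[0,0,0],[0,0,0],[0,0,0],[0,0,0],[0,0,0],[0,0,0],[0,0,0],[0,0,0]], "grip": [1,1,1,1,1,1,1,1,1,1], "newtons": 25}}

```text
clock: 23.45
tcp_pos: [0.654, -0.1965, 0.1244]
orientation: [-179.9, 0.2, 14.3]
wrist_force: [-0.3, -0.8, 0.4]
gripper_width: 0.0856
finger_force: 0.0
```

Emit:
{"api": "send_rows", "payload": {"offset": [[0,0,0],[0,0,0],[0,0,0],[0,0,0],[0,0,0]], "rot": [[0,0,0],[0,0,0],[0,0,0],[0,0,0],[0,0,0]], "grip": [0.65,0.65,0.65,0.65,0.65]}}

```text
clock: 23.87
tcp_pos: [0.6558, -0.1967, 0.1291]
orientation: [179.9, -0.2, 14.4]
wrist_force: [-1.9, 0.6, 6.7]
gripper_width: 0.0591
finger_force: 27.6
```

```bash
python3 look.py - .65 -.2 .12
python3 - <<'E'
import numpy as np
r=np.hypot(62,30);a=np.arctan2(30,-62)
th=np.linspace(1.74,0,30);x=r*np.cos(a-th);z=r*np.sin(a-th)
print(np.c_[np.diff(x),-np.diff(z)].round(1).tolist()); print(x[-1]-x[0],z[-1]-z[0])
E
```

```text
t 23.87 tcp [ 0.6558 -0.1967  0.1291] [ 1.799e+02 -1.500e-01  1.437e+01] w 0.0591 F [-1.9  0.6  6.7] q [-20.  32.  59.   0.  89.  56.] nose 0.022
delta tool [-0.0065  0.0017  0.0091]
[[-3.4, -2.3], [-3.6, -2.1], [-3.7, -1.9], [-3.8, -1.6], [-3.9, -1.4], [-4.0, -1.2], [-4.0, -0.9], [-4.1, -0.7], [-4.1, -0.5], [-4.1, -0.2], [-4.1, 0.0], [-4.1, 0.3], [-4.1, 0.5], [-4.1, 0.8], [-4.0, 1.0], [-3.9, 1.3], [-3.9, 1.5], [-3.8, 1.7], [-3.6, 1.9], [-3.5, 2.2], [-3.4, 2.4], [-3.2, 2.6], [-3.1, 2.8], [-2.9, 2.9], [-2.7, 3.1], [-2.5, 3.3], [-2.3, 3.4], [-2.1, 3.5], [-1.9, 3.7]]
-102.01221713790936 -26.062665649332015
```

Emit:
{"api": "send_rows", "payload": {"offset": [[0,0,-0.002],[-0.0034,0,-0.0023],[-0.0036,0,-0.0021],[-0.0037,0,-0.0019],[-0.0038,0,-0.0016],[-0.0039,0,-0.0014],[-0.004,0,-0.0012],[-0.004,0,-0.0009],[-0.0041,0,-0.0007],[0,0,0]], "rot": [[0,0,0],[0,0,0],[0,0,0],[0,0,0],[0,0,0],[0,0,0],[0,0,0],[0,0,0],[0,0,0],[0,0,0]], "grip": [0.65,0.65,0.65,0.65,0.65,0.65,0.65,0.65,0.65,0.65]}}

```text
clock: 24.7
tcp_pos: [0.6251, -0.2046, 0.1413]
orientation: [180.0, -0.0, 14.3]
wrist_force: [4.0, -3.6, -0.2]
gripper_width: 0.0588
finger_force: 28.2
```

Emit:
{"api": "send_rows", "payload": {"offset": [[-0.0041,0,-0.0005],[-0.0041,0,-0.0002],[-0.0041,0,0],[-0.0041,0,0.0003],[-0.0041,0,0.0005],[-0.0041,0,0.0008],[-0.004,0,0.001],[-0.0039,0,0.0013],[-0.0039,0,0.0015],[0,0,0]], "rot": [[0,0,0],[0,0,0],[0,0,0],[0,0,0],[0,0,0],[0,0,0],[0,0,0],[0,0,0],[0,0,0],[0,0,0]], "grip": [0.65,0.65,0.65,0.65,0.65,0.65,0.65,0.65,0.65,0.65]}}

```text
clock: 25.53
tcp_pos: [0.59, -0.2138, 0.1376]
orientation: [179.9, -0.0, 14.3]
wrist_force: [0.3, -2.9, 7.3]
gripper_width: 0.0591
finger_force: 28.3
```

Emit:
{"api": "send_rows", "payload": {"offset": [[-0.0038,0,0.0012],[-0.0036,0,0.0017],[-0.0035,0,0.0021],[-0.0034,0,0.0024],[-0.0032,0,0.0026],[-0.0031,0,0.0028],[-0.0029,0,0.0029],[0,0,0]], "rot": [[0,0,0],[0,0,0],[0,0,0],[0,0,0],[0,0,0],[0,0,0],[0,0,0],[0,0,0]], "grip": [0.65,0.65,0.65,0.65,0.65,0.65,0.65,0.65]}}

```text
clock: 26.2
tcp_pos: [0.5663, -0.22, 0.1215]
orientation: [179.9, 0.1, 14.3]
wrist_force: [-5.0, -5.0, 9.3]
gripper_width: 0.0593
finger_force: 30.1
```

Emit:
{"api": "send_rows", "payload": {"offset": [[-0.0027,0,0.0031],[-0.0025,0,0.0033],[-0.0023,0,0.0034],[-0.0021,0,0.0035],[0,0,0]], "rot": [[0,0,0],[0,0,0],[0,0,0],[0,0,0],[0,0,0]], "grip": [0.65,0.65,0.65,0.65,0.65]}}

```text
clock: 26.62
tcp_pos: [0.5565, -0.2226, 0.1074]
orientation: [180.0, 0.2, 14.3]
wrist_force: [-5.9, -5.3, 7.8]
gripper_width: 0.059
finger_force: 33.1
```

Emit:
{"api": "send_rows", "payload": {"offset": [[-0.0015,0,0.0025],[-0.0005,0,0.002],[0,0,0.002],[0,0,0]], "rot": [[0,0,0],[0,0,0],[0,0,0],[0,0,0]], "grip": [0.65,0.65,0.65,0.65]}}

```text
clock: 26.95
tcp_pos: [0.554, -0.2232, 0.101]
orientation: [180.0, 0.3, 14.3]
wrist_force: [-11.6, -6.1, 10.6]
gripper_width: 0.0591
finger_force: 35.1
```

Emit:
{"api": "send_rows", "payload": {"offset": [[0,0,0.001],[0,0,0.001],[0,0,0]], "rot": [[0,0,0],[0,0,0],[0,0,0]], "grip": [0.65,0.65,0.65]}}

```text
clock: 27.2
tcp_pos: [0.5537, -0.2233, 0.0992]
orientation: [-180.0, 0.4, 14.3]
wrist_force: [-13.8, -7.0, 11.5]
gripper_width: 0.0594
finger_force: 35.8
```

Emit:
{"api": "send_rows", "payload": {"offset": [[-0.0015,0,0.001],[-0.0015,0,0.001],[0,0,0.001],[0,0,0]], "rot": [[0,0,0],[0,0,0],[0,0,0],[0,0,0]], "grip": [0.65,0.65,0.65,0.65]}}

```text
clock: 27.53
tcp_pos: [0.5521, -0.2237, 0.0959]
orientation: [180.0, 0.2, 14.3]
wrist_force: [-5.8, -6.1, 6.7]
gripper_width: 0.0593
finger_force: 35.5
```

Emit:
{"api": "send_rows", "payload": {"offset": [[0,0,0.001],[0,0,0.001],[0,0,0]], "rot": [[0,0,0],[0,0,0],[0,0,0]], "grip": [0.65,0.65,0.65]}}

```text
clock: 27.78
tcp_pos: [0.5518, -0.2238, 0.0947]
orientation: [180.0, 0.2, 14.3]
wrist_force: [-9.3, -5.2, 10.9]
gripper_width: 0.0592
finger_force: 36.1
```

Emit:
{"api": "send_rows", "payload": {"offset": [[0,0,0.001],[0,0,0.001],[0,0,0.001],[0,0,0]], "rot": [[0,0,0],[0,0,0],[0,0,0],[0,0,0]], "grip": [0.65,0.65,0.65,0.65]}}

```text
clock: 28.12
tcp_pos: [0.5519, -0.2239, 0.0945]
orientation: [179.9, 0.2, 14.3]
wrist_force: [-18.2, -2.3, 25.7]
gripper_width: 0.0593
finger_force: 37.4
```

Run:
```python
from look import *
a=pickle.load(open("s4.pkl","rb"))["img"].max(2); g=pic("scene","s9"); b=g["img"].max(2)
from fit2 import W
p=[.5527,-.2243,.2517]
for th in(0,.1,.2):
    L=[]
    for x,y,z in((-17,-25,126),(-17,-25,70),(64,-25,126)):
        u,h=x-64,z-64; L.append((64+u*np.cos(th)+h*np.sin(th),y,64-u*np.sin(th)+h*np.cos(th)))
    print(th,proj(g,W(p,L)).round(1).tolist())
print("s4");print(a[250:290:2,246:278]);print("s9");print(b[250:290:2,246:278])
delta([.55,-.22,.1])
```

```text
[0] [ 0.5511 -0.2258  0.2589] [-1.4  4.1 -0.1  2.5  0.3 -0.4  0.9 -0.8  0.5 -2.6 -0.8 -2.8  1.7  1.8
 -2.8  2.5]
[1] [ 0.5552 -0.2237  0.2477] [-1.4 -0.5  0.3  1.1 -0.2 -1.8 -0.5 -0.8 -0.1 -0.5  0.7  0.9  2.   1.
 -0.3 -0. ]
[2] [ 0.5558 -0.2308  0.3574] [ 1.5 -0.2 -0.5 -0.3 -1.9  0.7 -0.4  0.9  2.2 -0.4  0.  -0.3]
[0, 1, 2] [ 0.5524 -0.2254  0.2641] [-1.2  3.3  0.3  1.2  0.3 -1.6  1.1 -2.2  0.2 -4.3 -1.2 -4.2  1.7  0.6
 -2.8  1.  -2.5 -0.3 -0.4  0.8 -1.4 -2.3 -1.7 -0.8 -1.4 -0.6 -0.5  0.5
  1.1  0.6 -1.4 -0.1  2.8  0.1  0.2  0.9 -2.7  1.8 -0.7  0.8  1.5  0.5
 -1.8  1.5]
0 [[248.8, 251.8], [251.3, 267.3], [276.1, 261.5]]
0.1 [[250.6, 250.3], [251.3, 265.3], [278.2, 262.3]]
0.2 [[252.7, 249.1], [251.5, 263.3], [280.4, 263.3]]
s4
[[156 150 149 146 160 221 236 231 230 230 229 229 230 232 231 230 231 232
  233 232 231 230 229 229 229 230 229 229 230 230 231 232]
 [ 81 128 149 148 217 252 247 239 235 233 231 230 230 230 229 230 232 232
  232 231 231 230 231 233 234 235 233 231 229 228 229 229]
 [ 80  75 149 174 131 108 109  97 108 165 235 254 246 238 235 232 230 230
  230 231 231 231 230 
[... 4436 characters left out ...]
 87  62  37  27  45  39  23  21  56  93 101  94  94 102 117 124 121
  116 110 107 103 137 157 135 110 106 128 145 140 140 150]
 [ 96  86  57  52  42  29  67  80  53  29  66  84  51  18  73  96  93  90
   91  99 113 124 121 118 109 109 105 102 100 109 129 126]
 [ 94  96  71  35  41  39  17  22  49  41  19  24  43  35  37  79  98  94
   92  93  92  95  93  91  93 101 116 123 120 105  80  65]
 [102 102  97  97 100 103  90  50  27  44  65  48  28  45  50  80  99  97
   94  94  94  95  96  96  95  93  94  93  97  89  75  73]]
t 28.17 tcp [ 0.5519 -0.2239  0.0945] [179.93   0.19  14.32] w 0.0589 F [-18.3  -1.9  25.4] q [-26.  20.  79.  -0.  81.  50.] nose 0.022
delta tool [-0.0009 -0.0042 -0.0055]
```

The guard's edges match the shut picture pixel for pixel, and it pushes back firmly. I ease off, open and clear.

Emit:
{"api": "send_rows", "payload": {"offset": [[0.0,0,-0.0015],[0.0,0,-0.001],[0,0,0],[0,0,0],[0,0,0],[0,0,0],[0,0,0],[0,0,-0.01],[0,0,-0.025],[0,0,-0.035]], "rot": [[0,0,0],[0,0,0],[0,0,0],[0,0,0],[0,0,0],[0,0,0],[0,0,0],[0,0,0],[0,0,0],[0,0,0]], "grip": [0.65,0.65,0.75,0.85,1,1,1,1,1,1]}}

```text
clock: 29.0
tcp_pos: [0.5521, -0.2218, 0.1612]
orientation: [-179.8, 0.3, 14.4]
wrist_force: [0.6, -1.2, -0.5]
gripper_width: 0.0855
finger_force: 0.0
```

Emit:
{"api": "send_rows", "payload": {"offset": [[0,0,-0.035],[0,0,-0.03],[0,0,-0.015],[0,0,0],[0,0,0]], "rot": [[0,0,0],[0,0,0],[0,0,0],[0,0,0],[0,0,0]], "grip": [1,1,1,1,1]}}

```text
clock: 29.42
tcp_pos: [0.5537, -0.2226, 0.2443]
orientation: [179.9, -0.1, 14.4]
wrist_force: [0.1, 0.2, -0.4]
gripper_width: 0.0854
finger_force: 0.0
```

Run:
```python
from look import *
s4=pickle.load(open("s4.pkl","rb"))["img"].astype(int); b=pic("scene","s10")["img"].astype(int); d4=pickle.load(open("d4.pkl","rb"))["img"].astype(int); d=pic("side","d10")["img"].astype(int)
D=abs(s4-b).max(2); E=abs(d4-d).max(2)
for n,A,(x,y,w_,h) in(("guard scene",D,(252,246,45,50)),("kiln scene",D,(330,160,60,60)),("small scene",D,(335,230,30,50)),("tape",D,(320,155,28,22)),("kiln side",E,(240,215,70,80))):
    r=A[y:y+h,x:x+w_]; print(n,"frac changed>40",(r>40).mean().round(3))
gs=[cv2.Canny(i.astype(np.uint8)[246:296,240:300],60,150)>0 for i in(s4,b)]; print("edge overlap",(gs[0]&cv2.dilate(gs[1].astype(np.uint8),np.ones((3,3))).astype(bool)).sum()/gs[0].sum())
delta([.55,-.22,.1])
```

```text
guard scene frac changed>40 0.178
kiln scene frac changed>40 0.001
small scene frac changed>40 0.334
tape frac changed>40 0.0
kiln side frac changed>40 0.016
edge overlap 0.9642857142857143
t 29.52 tcp [ 0.553  -0.2223  0.2415] [-1.799e+02  1.200e-01  1.437e+01] w 0.0852 F [-0.3  0.1 -0.1] q [-25.  15.  68.  -0.  97.  50.] nose 0.022
delta tool [-0.0021 -0.0028  0.1415]
```

The guard and kiln edges match. The change at the small things is most likely the arm's shadow, since the arm never went near them.

```bash
python3 -c "
from rig import arm
print(arm.sign_off())"
```

```text
the job is handed in; nothing more can be done
None
```

The job is handed in: by my checks the lid is seated on the kiln, the toggle is thrown and home on the hinge side, and the guard is fully shut with the arm clear; no verdict came back.

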